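# Chock the row of amber bottles

### The job

Three amber bottles lie on their sides in a row against a fixed steel stop, and nothing holds the row's other end. Take the large white plastic wedge (not the low flat one) and set it on the bench with its slope facing in under the last bottle, snug against it, square to it and about the middle of its body, so that the row cannot roll apart. Set it down, do not drop it, and leave the bottles lying where they are.

Things in the scene. Friction and masses are not known exactly. Their poses are not given: they have to be found in the camera images.
- chock: Large white plastic wedge, loose, 60 long (x), 44 wide (y), 40 mm high, 90 g. Origin: centre of underside. Upright back at x=-30, flat top from x=-30 to -2, then a 51 degree slope looking to +x, down to the toe at x=+30. Grip across its upright sides (y=+-22) at x=-12. Slope touching a bottle: bottle axis 42 mm from the origin along +x. The other wedge (56x32x14 mm) is a bystander.
- bottle_open: Last bottle of the row, at the end away from the steel stop: amber glass, loose, lying on the bench, 140 g. Body 50 mm across, 95 mm long, then shoulder and white cap; 132 mm in all. Origin: on the axis at the middle of the straight body, 25 mm above the bench. x runs along the bottle to the cap; y and z turn as it rolls.
- bottle_mid: The middle bottle of the row, same kind and axes, lying beside bottle_open with its axis parallel and about 50 mm away.
- bottle_stop: First bottle of the row, same kind and axes, lying against the fixed upright steel stop plate (6 mm thick, 120 mm long, 60 mm high). The level direction from bottle_stop to bottle_open points to the open end, where the chock belongs; the bottles lie square to it, with gaps under 1 mm.
There are look-alikes about, which are no part of the job. There is more than one size of the chock; the one meant has the size given above.

How it is judged:
By the outcome, as a careful person would: the job done as asked, in the order asked, and still so for the second after the job is handed in, with the robot touching nothing.
It also fails if it takes over 32 s, if anything falls off the work surface, if the arm or the gripper's body presses on something with over 40 N, if the wrist force passes 120 N, or if a joint passes its speed limit or range.

### The arm

A 6-joint arm with a two-finger parallel gripper is mounted at the origin on the work surface. World frame = base frame: x ahead of the robot, y to its left, z up, the work surface at z = 0. Lengths are in mm, angles in rad, forces in N, time in s.
With the tool pointing down it reaches from about 400 to 925 mm from the base axis. Payload 12.5 kg.
Tool frame: the origin (TCP) lies at the very end of the fingers, on their centre line; the grasp point (between the pads) lies 19 mm behind it; x points along the fingers, y is the direction in which the jaws open and shut, and the axes are right-handed (so a half turn about x gives the same grasp; the last joint's range is limited). The gripper opens to 95 mm and grips with 3 to 60 N. Pads are 20 mm wide; open, the fingers measure 119 mm over their backs; the gripper's body (75 mm by 180 mm) begins 59 mm behind the grasp point.
Start: joints at [-1.328, 0.491, 1.559, -0, 1.092, -0.106], TCP at [213.63, -587.375, 214.661] pointing down, gripper open.
Joint ranges: [-3.1, 3.1], [-0.84, 2.19], [0.05, 2.79], [-1.13, 4.28], [0.06, 2.93], [-2.69, 2.69]. Speed limits (rad/s): [2.22, 2.22, 2.79, 3.14, 3.14, 3.14].

### API

Orientations are given as [roll, pitch, yaw] about the fixed x, y, z axes, in that order (R = Rz(yaw) Ry(pitch) Rx(roll)).
In Python, from cell import env, optics, job gives the robot as it stands.
- The arm moves only by the shell command python3 -m handwheel 'ROWS' [OPENING]. ROWS is JSON, a list of rows, each an object with "travel": the shift along the world's x, y, z in mm, a list of three; "roll": the turn about the world's z in degrees. In form: [{"travel": [dx, dy, dz], "roll": roll}, ...]. A call has 1 to 8 rows; each row is the pose to reach, as a shift and turn from the pose commanded when the call began; what a row does not reach only later rows make up. A row lasts 1/10 s, in which the tool goes at most 50 mm and 8.59 degrees, less where a joint would pass 70% of its speed; a pose out of reach is approached as far as the arm can. A call with a gripper value outside its range is refused whole. OPENING is the closure, from -1 (fully open) to 1 (shut), set as the call begins (- or left out, the last holds). The fingers move at their own pace and stop on an object; the grip force is fixed at half the most. Time passes only in rows, so rows that repeat a pose let the fingers close. It gives the time, the measured TCP pose, the force and the opening at its end, in the units of the state.
- env.state(): the state, without advancing time (a new reading comes with each control period).
- optics.read_camera(name): name is "scene" or "top"; returns the picture (384x512x3 uint8, red, green, blue); there is no depth.
- optics.camera_params(name): a dict with "fx", "fy", "cx", "cy" (pixels), "world_from_camera" (4x4, takes a point from camera to world coordinates). Camera axes: x right, y up, looking along -z (the intrinsics and any distortion apply to the point x, -y, -z); pixel columns grow to the right and rows downward; lengths in mm; the calibration is good to about 2 mm. A picture is of the moment at which its call begins. camera_params takes no time and is no camera call.
- job.job_done(): hands the job in, once; it reports no verdict.
The state is a dict: "t": time; "joints": joint angles; "qvel": joint speeds; "tau": joint torques, N m; "eef_pos": TCP position; "tcp_rot": TCP orientation; "ft_force": force on the tool from outside, world axes, zero at the start; "moment": the same for the moment, N m; "opening": opening from 0.0 (shut) to 1.0 (fully open).
Only numpy, scipy, OpenCV 4.12 (cv2) and the standard library are available. Lean on these libraries where they do the work, as an engineer would, in place of code of your own. Each camera call takes 0.05 s, during which the arm holds its last target.

## Working session

There is one attempt and no reset: what is moved stays moved. The work goes in short steps, Python scripts to look and compute and a shell command to move; the robot and the scene stay as the last step left them, time stands still between calls to the robot, and variables do not carry over. Pictures are saved under pics/ and viewed, and the job is handed in when it is done.

```bash
ls; mkdir -p pics; python3 - <<'E'
from cell import env, optics, job
import cv2
s=env.state();print({k:s[k] for k in('t','eef_pos','tcp_rot','opening','ft_force')})
for n in('scene','top'):
    cv2.imwrite(f'pics/{n}0.png',optics.read_camera(n)[:,:,::-1]);print(n,optics.camera_params(n))
E
```

```text
pics
{'t': 0.0, 'eef_pos': array([ 213.57875116, -587.10532984,  214.05053564]), 'tcp_rot': array([-1.64930281,  1.56967433,  1.84114783]), 'opening': 1.001367434405156, 'ft_force': array([-0.08250168,  0.3940025 , -0.01891607])}
scene {'fx': 346.81248609162657, 'fy': 346.81248609162657, 'cx': 262.70907462313295, 'cy': 187.90985373120756, 'world_from_camera': array([[ 4.21150064e-02, -6.22227919e-01,  7.81702464e-01,
         1.09408710e+03],
       [ 9.99091571e-01,  2.11312360e-02, -3.70067951e-02,
        -1.50949146e+01],
       [ 6.50832190e-03,  7.82550885e-01,  6.22552612e-01,
         5.40585960e+02],
       [ 0.00000000e+00,  0.00000000e+00,  0.00000000e+00,
         1.00000000e+00]])}
top {'fx': 357.17645952625054, 'fy': 357.17645952625054, 'cx': 259.25027686222364, 'cy': 189.11946159546457, 'world_from_camera': array([[-1.42076400e-02,  9.88017059e-01, -1.53689408e-01,
         4.02342953e+02],
       [-9.99671225e-01, -1.07545364e-02,  2.32761878e-02,
         1.06765447e+01],
       [ 2.13444123e-02,  1.53969579e-01,  9.87845021e-01,
         8.57362453e+02],
       [ 0.00000000e+00,  0.00000000e+00,  0.00000000e+00,
         1.00000000e+00]])}
```

View pics/scene0.png

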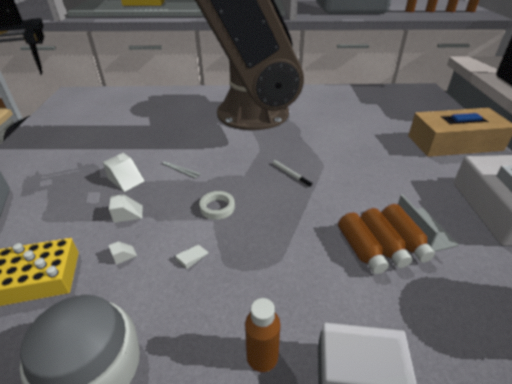

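View pics/top0.png

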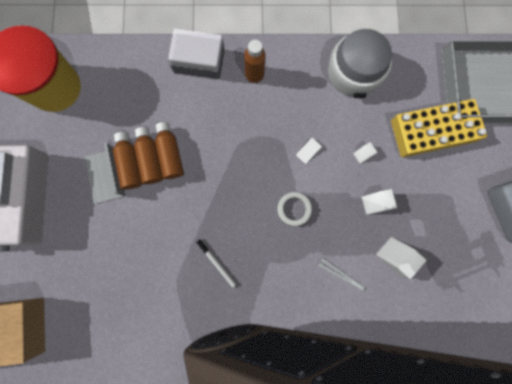

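The scene picture shows the bottle row at about (385,240), with the stop on its right and the open end on its left. There are four white wedges, in the scene at (123,172), (125,209), (122,252) and (192,256), and in the top view at (402,257), (379,202), (365,153) and (309,151). I'll enlarge crops of both views to measure them.

```bash
python3 - <<'E'
import cv2,numpy as np
t=cv2.imread('pics/top0.png');s=cv2.imread('pics/scene0.png')
a=cv2.resize(t[125:285,290:440],None,fx=4,fy=4,interpolation=cv2.INTER_CUBIC)[:600]
cv2.imwrite('pics/topw.png',cv2.resize(t[130:285,290:440],None,fx=3.8,fy=3.8,interpolation=cv2.INTER_CUBIC))
cv2.imwrite('pics/scw.png',cv2.resize(s[145:275,90:220],None,fx=4.5,fy=4.5,interpolation=cv2.INTER_CUBIC))
cv2.imwrite('pics/topb.png',cv2.resize(t[110:215,85:195],None,fx=5.6,fy=5.6,interpolation=cv2.INTER_CUBIC))
cv2.imwrite('pics/scb.png',cv2.resize(s[190:280,330:465],None,fx=5.8,fy=5.8,interpolation=cv2.INTER_CUBIC))
E
```

```text
(no output)
```

View pics/topw.png

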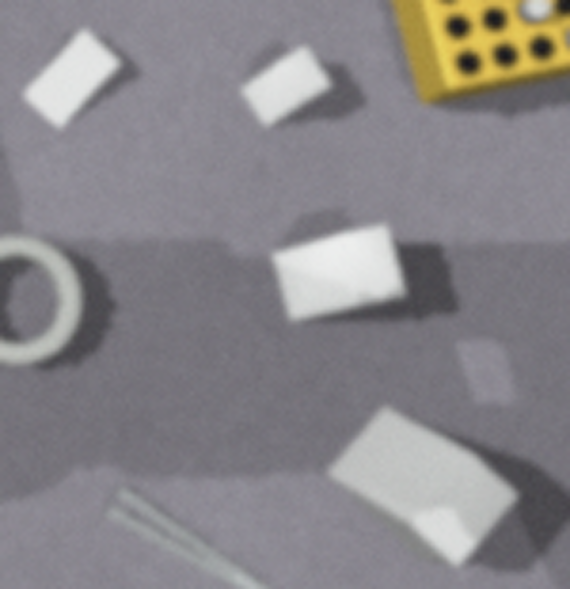

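View pics/scw.png

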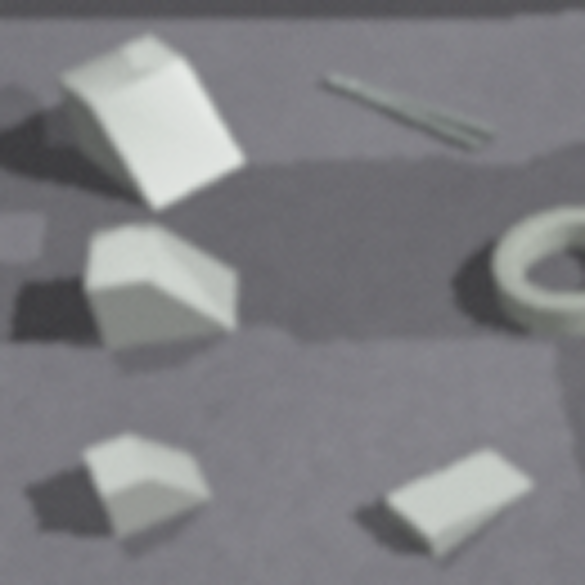

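View pics/topb.png

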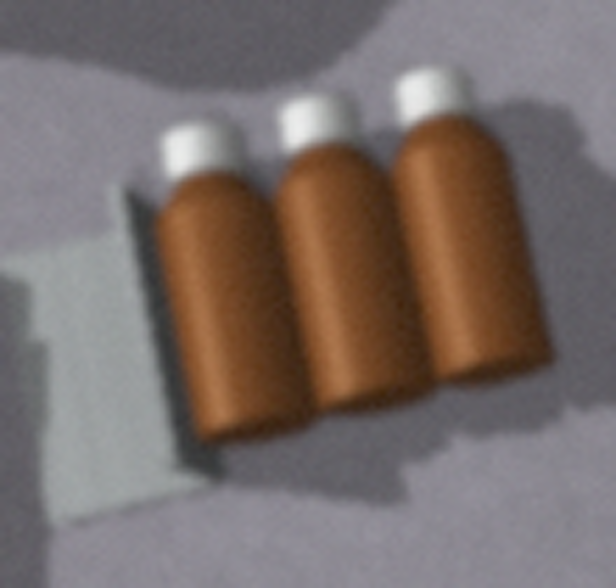

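View pics/scb.png

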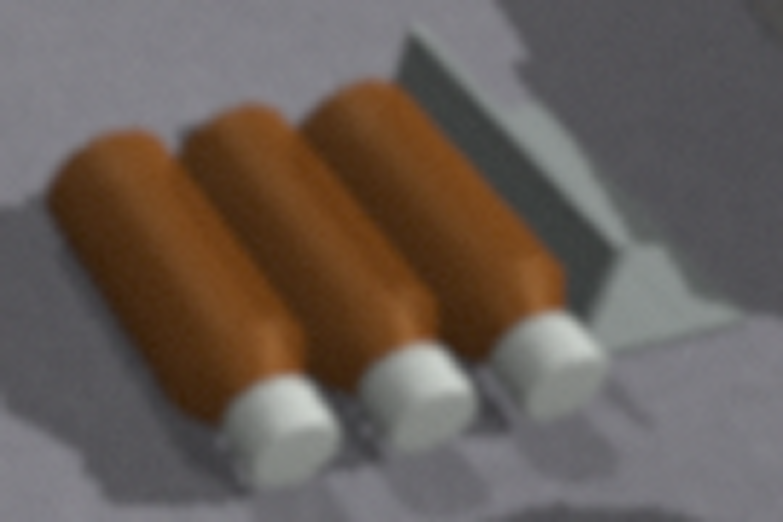

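```bash
cat > h.py <<'E'
import numpy as np,cv2
from scipy.optimize import least_squares
from cell import env, optics, job
P={n:optics.camera_params(n) for n in('scene','top')}
def proj(n,X):
    p=P[n];M=np.linalg.inv(p['world_from_camera']);X=np.atleast_2d(X)
    c=X@M[:3,:3].T+M[:3,3];d=-c[:,2]
    return np.c_[p['cx']+p['fx']*c[:,0]/d,p['cy']-p['fy']*c[:,1]/d]
def wedge(x,y,yaw,s=1,z=0):
    pr=[(-30,0),(-30,40),(-2,40),(30,4 if 0 else .5),(30,0)]
    V=np.array([(a*s,b*s,c*s) for a,c in pr for b in(-22,22)])
    c,si=np.cos(yaw),np.sin(yaw)
    return np.c_[x+c*V[:,0]-si*V[:,1],y+si*V[:,0]+c*V[:,1],z+V[:,2]]
def bottle(x,y,yaw,z=25):
    t=np.linspace(0,2*np.pi,40,endpoint=False);L=[]
    for a,r in((-47.5,24),(-46.5,25),(47.5,25)):
        L.append(np.c_[np.full(40,a),r*np.cos(t),r*np.sin(t)])
    V=np.vstack(L);c,si=np.cos(yaw),np.sin(yaw)
    return np.c_[x+c*V[:,0]-si*V[:,1],y+si*V[:,0]+c*V[:,1],z+V[:,2]]
def hull(n,X): return cv2.convexHull(proj(n,X).astype(np.float32))
def dist(h,pts): return np.array([cv2.pointPolygonTest(h,(float(a),float(b)),True) for a,b in pts])
def whitecont(img,box,thr):
    x0,y0,x1,y1=box;g=cv2.GaussianBlur(img,(0,0),.5).min(axis=2)[y0:y1,x0:x1]
    g=cv2.resize(g,None,fx=4,fy=4,interpolation=cv2.INTER_CUBIC)
    m=(g>thr).astype(np.uint8);c=max(cv2.findContours(m,0,1)[0],key=cv2.contourArea)[:,0]
    return (c+.5)/4-.5+[x0,y0],c
def ray0(n,u,v,z):
    p=P[n];W=p['world_from_camera'];d=W[:3,:3]@[(u-p['cx'])/p['fx'],-(v-p['cy'])/p['fy'],-1];o=W[:3,3]
    return o+d*(z-o[2])/d[2]
def fitw(imgs,boxes,thr,free_z=False,s0=1):
    C={n:whitecont(imgs[n],boxes[n],thr[n])[0] for n in boxes}
    n='top';x0,y0=ray0(n,*C[n].mean(0),20)[:2] if n in C else ray0('scene',*C['scene'].mean(0),20)[:2]
    best=None
    def res(p): return np.concatenate([dist(hull(n,wedge(p[0],p[1],p[2],p[3],p[4] if free_z else 0)),C[n]) for n in C])
    for y in np.arange(0,2*np.pi,np.pi/4):
        r=least_squares(res,[x0,y0,y,s0]+([0] if free_z else []),loss='soft_l1',f_scale=.5,diff_step=1e-4,x_scale=[10,10,.2,.1]+([5] if free_z else []))
        if best is None or r.cost<best.cost: best=r
    return best,C
E
python3 - <<'E'
from h import *
im={n:cv2.imread(f'pics/{n}0.png') for n in P}
for n,pts in(('top',[(402,257),(379,202),(410,240),(420,275),(365,210)]),('scene',[(123,172),(125,209),(120,215),(125,200),(95,180),(135,195)])):
    print([(p,im[n][p[1],p[0]].tolist()) for p in pts])
for nm,tb,sb in(('A',(372,230,436,285),(95,145,150,195)),('B',(358,184,400,220),(105,190,148,226)),('C',(350,138,382,168),(105,236,140,268))):
    for fz in(False,True):
        r,C=fitw(im,{'top':tb,'scene':sb},{'top':155,'scene':140},fz)
        print(nm,r.x.round(3),r.cost,np.abs(r.fun).mean(),len(r.fun))
E
```

```text
[((402, 257), [193, 195, 193]), ((379, 202), [231, 232, 230]), ((410, 240), [122, 115, 118]), ((420, 275), [97, 93, 94]), ((365, 210), [172, 170, 169])]
[((123, 172), [210, 216, 210]), ((125, 209), [153, 158, 154]), ((120, 215), [129, 133, 129]), ((125, 200), [200, 204, 199]), ((95, 180), [66, 64, 64]), ((135, 195), [112, 106, 107])]
A [ 369.374 -330.352    0.787    1.288] 369.3853418634215 1.14128817759975 847
A [ 369.374 -330.352    0.788    1.288    0.   ] 369.3853144986867 1.1412303110956636 847
B [ 500.26  -291.75     1.806    1.012] 420.4369344399297 1.400378095026717 730
B [ 500.258 -291.748    1.806    1.012    0.   ] 420.4362601565045 1.4002552567833817 730
C [ 621.362 -268.253    2.141    0.705] 77.65228368632005 0.5728078369069214 515
C [ 621.361 -268.256    2.141    0.705    0.   ] 77.65211408177177 0.5729838074323229 515
```

Wedge scales come out at about 1.29 (A), 1.01 (B) and 0.70 (C), so B, at top (379,202) and scene (125,209), is the 60x44x40 chock. Wedge D, at scene (192,256), is the low flat one. Next I'll tighten the fit and add the bottles.

```bash
cat >> h.py <<'E'
def cont(img,box,sc,thr):
    x0,y0,x1,y1=box;g=sc(cv2.GaussianBlur(img,(0,0),.6).astype(np.float32))[y0:y1,x0:x1]
    g=cv2.resize(g,None,fx=4,fy=4,interpolation=cv2.INTER_CUBIC)
    m=(g>thr).astype(np.uint8);c=max(cv2.findContours(m,0,1)[0],key=cv2.contourArea)[:,0]
    return (c+.5)/4-.5+[x0,y0]
def green(g): return g[:,:,1]*2-0-g[:,:,2]*.5-g[:,:,0]*.5   # ~G plus green tint
def draw(img,C,hs,box,f,fn):
    x0,y0,x1,y1=box;o=cv2.resize(img[y0:y1,x0:x1],None,fx=f,fy=f,interpolation=cv2.INTER_CUBIC)
    T=lambda p:((np.asarray(p).reshape(-1,2)-[x0,y0]+.5)*f).astype(int)
    if C is not None:
        for q in T(C): cv2.circle(o,tuple(map(int,q)),1,(0,0,255),-1)
    for h in hs: cv2.polylines(o,[T(h).reshape(-1,1,2)],True,(0,255,0),1)
    return o
E
python3 - <<'E'
from h import *
im={n:cv2.imread(f'pics/{n}0.png') for n in P}
B={'top':(356,180,400,222),'scene':(100,188,150,228)}
T={'top':150,'scene':122}
C={n:cont(im[n],B[n],green,T[n]) for n in B}
def fit(names,fz,s=True):
    best=None
    def res(p): return np.concatenate([dist(hull(n,wedge(p[0]*100,p[1]*100,p[2],p[3] if s else 1,p[4]*100 if fz else 0)),C[n]) for n in names])
    for y in np.arange(0,6.28,.785):
        r=least_squares(res,[5.,-2.9,y,1]+([.01] if fz else []),loss='soft_l1',f_scale=.5,diff_step=1e-3)
        if best is None or r.cost<best.cost:best=r
    return best
for nn in(['top','scene'],['top'],['scene']):
  for fz in(0,1):
    if fz and len(nn)==1: continue
    r=fit(nn,fz);print(nn,fz,r.x.round(3),r.cost.round(1),np.abs(r.fun).mean().round(2))
    if not fz and len(nn)==2:b=r
p=b.x;o=[draw(im[n],C[n],[hull(n,wedge(p[0]*100,p[1]*100,p[2],p[3]))],B[n],8,0)[:320] for n in B]
cv2.imwrite('pics/fitB.png',np.hstack([o[0][:320],o[1][:320]]))
E
```

```text
['top', 'scene'] 0 [ 5.    -2.915  1.78   1.033] 99.7 0.51
['top', 'scene'] 1 [ 5.005 -2.91   1.784  1.023  0.028] 52.0 0.3
['top'] 0 [ 5.007 -2.913  1.787  1.023] 7.8 0.16
['scene'] 0 [ 4.972 -2.932  1.787  1.033] 33.8 0.35
```

View pics/fitB.png

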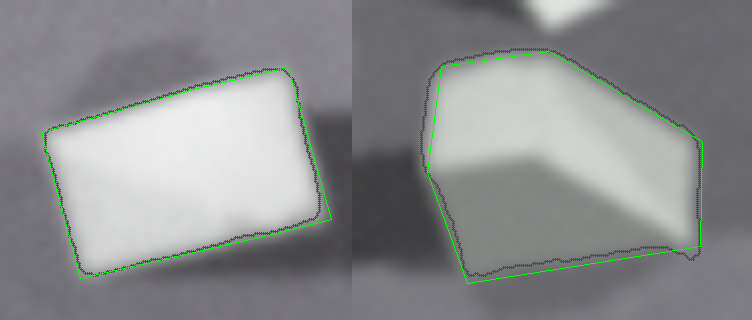

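```bash
cat >> h.py <<'E'
def brown(g): return g[:,:,2]-g[:,:,0]
def bot2(x,y,yaw,L,r,z=25):
    t=np.linspace(0,2*np.pi,48,endpoint=False);Q=[np.c_[np.full(48,a),q*np.cos(t),q*np.sin(t)] for a,q in((-47.5,24),(-46.5,25),(47.5,25),(47.5+L,r))]
    V=np.vstack(Q);c,si=np.cos(yaw),np.sin(yaw)
    return np.c_[x+c*V[:,0]-si*V[:,1],y+si*V[:,0]+c*V[:,1],z+V[:,2]]
def fitb(C,names,dz=0,x0=None):
    def hs(n,p): return [hull(n,bot2(p[2*i]*100,p[2*i+1]*100,p[6],p[7]*10,p[8]*10,25+(p[9]*10 if dz else 0))) for i in range(3)]
    def res(p): return np.concatenate([np.max([dist(h,C[n]) for h in hs(n,p)],axis=0) for n in names])
    if x0 is None: x0=BX0
    r=least_squares(res,list(x0)+([.01] if dz else []),loss='soft_l1',f_scale=.5,diff_step=1e-3);return r,hs
E
python3 - <<'E'
from h import *
im={n:cv2.imread(f'pics/{n}0.png') for n in P}
c=[ray0('top',*q,25)[:2] for q in((168,152),(147,159),(125,166))];print(np.round(c))
u=c[0]-c[2];yaw=np.arctan2(u[1],u[0])+np.pi/2;print('yaw',yaw)
BX0=[*(np.ravel(c)/100),yaw,1.2,1.5]
B={'top':(100,115,195,200),'scene':(330,190,440,280)}
C={n:cont(im[n],B[n],brown,35) for n in B}
for nn,dz in((['top'],0),(['scene'],0),(['top','scene'],0),(['top','scene'],1)):
    r,hs=fitb(C,nn,dz,BX0);p=r.x
    d=(p[0:2]-p[4:6])*100;print(nn,p.round(3),'cost',r.cost.round(1),'gaps',np.linalg.norm((p[0:2]-p[2:4])*100).round(1),np.linalg.norm((p[2:4]-p[4:6])*100).round(1),'rowdir-90',np.arctan2(d[1],d[0])+np.pi/2)
o=[draw(im[n],C[n],hs(n,p),B[n],4,0) for n in B]
h=min(q.shape[0] for q in o);cv2.imwrite('pics/fitbot.png',np.hstack([q[:h] for q in o])[:, :800])
E
```

```text
[[624. 207.]
 [607. 257.]
 [591. 308.]]
yaw 0.31967551006641504
['top'] [6.153 2.094 6.037 2.561 5.92  3.038 0.237 1.22  0.796] cost 72.6 gaps 48.1 49.1 rowdir-90 0.2421369302986358
['scene'] [6.086 2.077 5.968 2.546 5.86  3.031 0.239 0.645 1.126] cost 195.5 gaps 48.4 49.6 rowdir-90 0.23237091515189778
['top', 'scene'] [6.114 2.082 6.008 2.541 5.89  3.031 0.235 1.832 0.036] cost 547.9 gaps 47.1 50.4 rowdir-90 0.23139597441742943
['top', 'scene'] [6.139 2.071 6.028 2.535 5.91  3.014 0.238 1.49  0.018 0.439] cost 409.7 gaps 47.7 49.3 rowdir-90 0.2382543150217662
```

View pics/fitbot.png

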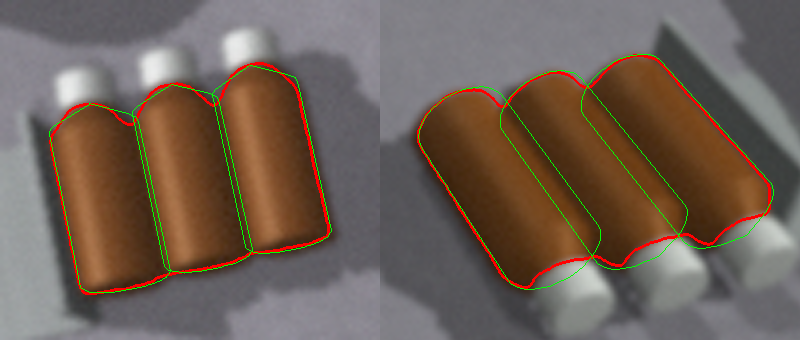

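```bash
cat >> h.py <<'E'
from scipy.spatial.transform import Rotation as Ro
def jaw():
    s=env.state();R=Ro.from_euler('xyz',s['tcp_rot']).as_matrix();return s,R
E
python3 - <<'E'
from h import *
s,R=jaw();print(R.round(3),np.degrees(np.arctan2(R[1,1],R[0,1])))
print('shift',np.array([501.5,-303.7,100])-s['eef_pos'])
E
```

```text
[[-0.     0.342 -0.94 ]
 [ 0.001 -0.94  -0.342]
 [-1.    -0.001 -0.   ]] -70.01419612207165
shift [ 287.91787702  283.44454759 -114.13110706]
```

```bash
python3 -m handwheel '[{"travel":[30,30,0],"roll":8},{"travel":[65,65,-5],"roll":16},{"travel":[100,100,-15],"roll":24},{"travel":[140,140,-30],"roll":32},{"travel":[180,178,-45],"roll":40},{"travel":[220,216,-60],"roll":48},{"travel":[255,250,-70],"roll":56},{"travel":[280,276,-80],"roll":64}]' -1
python3 -m handwheel '[{"travel":[4,4,0],"roll":8},{"travel":[8,7.5,-10],"roll":16},{"travel":[8,7.5,-20],"roll":18.3},{"travel":[8,7.5,-30],"roll":18.3},{"travel":[8,7.5,-30],"roll":18.3},{"travel":[8,7.5,-30],"roll":18.3}]'
python3 - <<'E'
from h import *
s,R=jaw();print(s['t'],s['eef_pos'],np.degrees(np.arctan2(R[1,1],R[0,1])),s['joints'].round(2))
for n in P: cv2.imwrite(f'pics/{n}1.png',optics.read_camera(n)[:,:,::-1])
t=cv2.imread('pics/top1.png')[120:290,280:450];q=cv2.imread('pics/scene1.png')[120:290,60:230]
cv2.imwrite('pics/pre.png',cv2.resize(np.hstack([t,q]),None,fx=2.3,fy=2.3,interpolation=cv2.INTER_CUBIC))
E
```

```text
t: 0.9
eef_pos: [487.7, -317.1, 136.8]
tcp_rot: [2.008, 1.571, 0.338]
ft_force: [-0.1, -0.7, 1.1]
opening: 1.0
t: 1.5
eef_pos: [494.3, -311.3, 107.2]
tcp_rot: [-2.661, 1.57, 2.264]
ft_force: [-0.4, -0.3, 0.9]
opening: 1.0
1.5 [ 494.30847267 -311.30083235  107.21354841] 12.196492541871082 [-0.68  0.56  1.77  0.    0.81 -0.89]
```

View pics/pre.png

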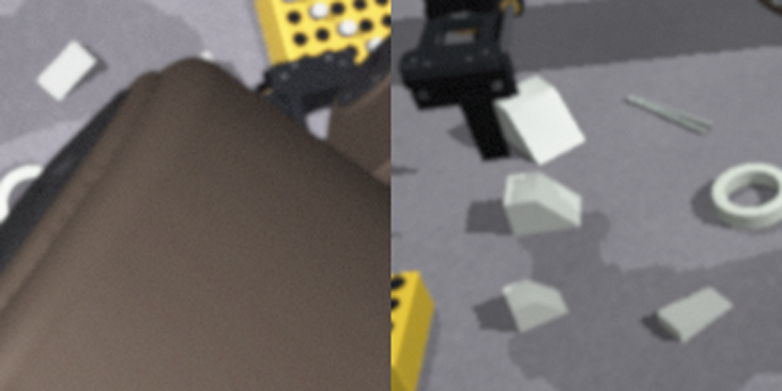

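```bash
python3 - <<'E'
from h import *
s,R=jaw();print(s['t'],s['eef_pos'])
for d in(-53,53): print(proj('scene',s['eef_pos']+R[:,1]*d))
q=cv2.imread('pics/scene1.png')[100:240,50:190]
cv2.imwrite('pics/pre2.png',cv2.resize(q,None,fx=4,fy=4,interpolation=cv2.INTER_CUBIC))
E
```

```text
1.6 [ 494.48633019 -311.43812291  107.71224353]
[[110.15071093 160.7668694 ]]
[[105.86602192 189.87458427]]
```

View pics/pre2.png

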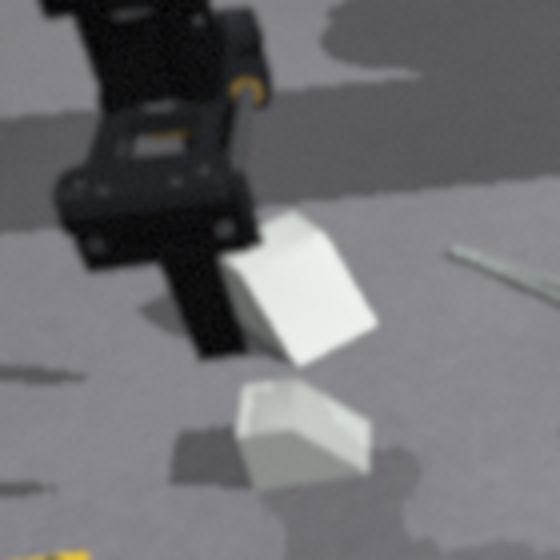

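Crop B is the mid-size wedge. The visible finger tip sits at scene (105.5,188.7) against a predicted (105.9,189.9), so the calibration is good enough to descend.

```bash
python3 -m handwheel '[{"travel":[7.4,7.4,0],"roll":0.1},{"travel":[7.4,7.4,-20],"roll":0.1},{"travel":[7.4,7.4,-40],"roll":0.1},{"travel":[7.4,7.4,-60],"roll":0.1},{"travel":[7.4,7.4,-78],"roll":0.1},{"travel":[7.4,7.4,-90],"roll":0.1},{"travel":[7.4,7.4,-98],"roll":0.1},{"travel":[7.4,7.4,-101],"roll":0.1}]'
python3 -m handwheel '[{"travel":[0,0,0],"roll":0},{"travel":[0,0,0],"roll":0}]'
python3 - <<'E'
from h import *
s,R=jaw();print(s['t'],s['eef_pos'],np.degrees(np.arctan2(R[1,1],R[0,1])),s['joints'].round(2))
cv2.imwrite('pics/s2.png',optics.read_camera('scene')[:,:,::-1])
q=cv2.imread('pics/s2.png')[140:260,60:190]
cv2.imwrite('pics/pre3.png',cv2.resize(q,None,fx=4,fy=4,interpolation=cv2.INTER_CUBIC))
E
```

```text
t: 2.4
eef_pos: [502.0, -303.6, 5.9]
tcp_rot: [-2.745, 1.571, 2.184]
ft_force: [-0.0, -0.4, 0.1]
opening: 1.002
t: 2.6
eef_pos: [502.1, -303.9, 6.9]
tcp_rot: [0.763, 1.57, -0.592]
ft_force: [-1.2, 0.5, 0.4]
opening: 1.003
2.6 [ 502.11886057 -303.91209319    6.87838307] 12.381744760649665 [-0.66  0.71  1.82  0.    0.61 -0.87]
```

View pics/pre3.png

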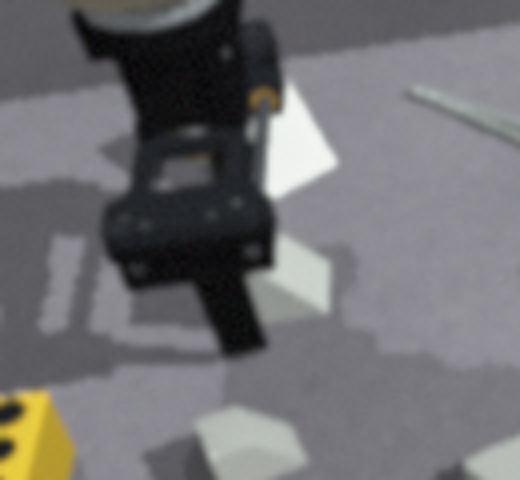

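The fingers straddle chock B, with the near finger tip at crop (245,350). Closing now.

```bash
python3 -m handwheel '[{"travel":[0,0,0],"roll":0},{"travel":[0,0,0],"roll":0},{"travel":[0,0,0],"roll":0},{"travel":[0,0,0],"roll":0},{"travel":[0,0,0],"roll":0},{"travel":[0,0,0],"roll":0}]' 1
python3 -m handwheel '[{"travel":[0,0,0],"roll":0},{"travel":[0,0,0],"roll":0},{"travel":[0,0,0],"roll":0}]'
python3 -m handwheel '[{"travel":[0,0,10],"roll":0},{"travel":[0,0,30],"roll":0},{"travel":[0,0,55],"roll":0},{"travel":[0,0,75],"roll":0},{"travel":[0,0,75],"roll":0},{"travel":[0,0,75],"roll":0}]'
python3 - <<'E'
from h import *
s,R=jaw();print(s['t'],s['eef_pos'],s['opening'],np.degrees(np.arctan2(R[1,1],R[0,1])))
cv2.imwrite('pics/s3.png',optics.read_camera('scene')[:,:,::-1])
q=cv2.imread('pics/s3.png')[110:240,60:190]
cv2.imwrite('pics/held.png',cv2.resize(q,None,fx=4,fy=4,interpolation=cv2.INTER_CUBIC))
E
```

```text
t: 3.25
eef_pos: [501.8, -303.7, 6.3]
tcp_rot: [1.701, 1.571, 0.346]
ft_force: [0.0, -0.3, 0.6]
opening: 0.551
t: 3.55
eef_pos: [501.9, -303.7, 6.3]
tcp_rot: [1.427, 1.571, 0.073]
ft_force: [0.1, 0.1, 0.4]
opening: 0.46
t: 4.15
eef_pos: [501.8, -303.7, 81.5]
tcp_rot: [0.777, 1.57, -0.578]
ft_force: [-0.2, -0.9, -1.4]
opening: 0.463
4.15 [ 501.77116526 -303.68736931   81.49645307] 0.4626295918500126 12.385758667687286
```

View pics/held.png

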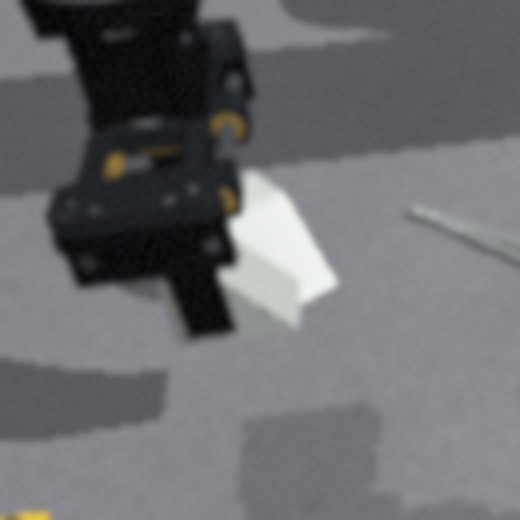

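```bash
python3 -m handwheel '[{"travel":[6,20,5],"roll":0},{"travel":[17,60,10],"roll":0},{"travel":[29,103,10],"roll":0.2},{"travel":[41,146,10],"roll":0.4},{"travel":[54,190,10],"roll":0.6},{"travel":[66,233,10],"roll":0.8},{"travel":[78,276,10],"roll":1},{"travel":[90,319,10],"roll":1.2}]'
python3 - <<'E'
from h import *
s,R=jaw();print(np.array([628.2,141.5,60])-s['eef_pos'],np.degrees(np.arctan2(R[1,1],R[0,1])),s['opening'])
E
```

```text
t: 5.0
eef_pos: [591.6, 17.2, 90.0]
tcp_rot: [-1.89, 1.569, 3.059]
ft_force: [0.8, -0.5, -0.0]
opening: 0.462
[ 36.62807671 124.34099655 -30.01926909] 13.592148690148276 0.4619989336565373
```

```bash
python3 -m handwheel '[{"travel":[11,36,0],"roll":0},{"travel":[21,72,0],"roll":0},{"travel":[30,102,-10],"roll":0},{"travel":[35,118,-20],"roll":0},{"travel":[36.5,124,-40],"roll":0},{"travel":[36.5,124,-50],"roll":0},{"travel":[36.5,124,-50],"roll":0},{"travel":[36.5,124,-50],"roll":0}]'
python3 - <<'E'
from h import *
for n in P: cv2.imwrite(f'pics/{n}4.png',optics.read_camera(n)[:,:,::-1])
s,R=jaw();print(s['t'],s['eef_pos'],np.degrees(np.arctan2(R[1,1],R[0,1])),s['joints'].round(2))
t=cv2.imread('pics/top4.png')[90:230,85:225];q=cv2.imread('pics/scene4.png')[150:290,310:450]
cv2.imwrite('pics/near.png',cv2.resize(np.hstack([t,q]),None,fx=2.85,fy=2.85,interpolation=cv2.INTER_CUBIC))
E
```

```text
t: 5.8
eef_pos: [628.3, 138.3, 41.2]
tcp_rot: [-1.608, 1.57, -2.943]
ft_force: [-0.2, -0.1, -1.2]
opening: 0.463
5.9 [628.67736129 138.51440253  41.97812128] 13.530055329717998 [ 0.11  0.72  1.66 -0.    0.77 -0.12]
```

View pics/near.png

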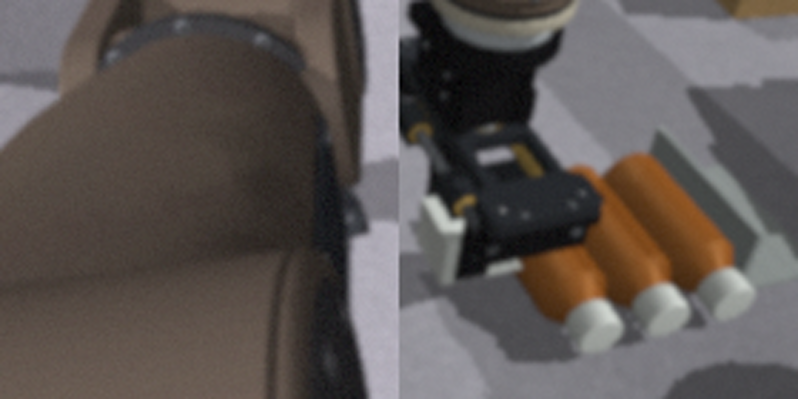

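```bash
python3 -m handwheel '[{"travel":[0,0,-12],"roll":0},{"travel":[0,0,-22],"roll":0},{"travel":[0,0,-29],"roll":0},{"travel":[0,0,-33],"roll":0},{"travel":[0,0,-34.5],"roll":0},{"travel":[0,0,-34.5],"roll":0},{"travel":[0,0,-34.5],"roll":0}]'
python3 - <<'E'
from h import *
for n in ['scene']: cv2.imwrite(f'pics/{n}5.png',optics.read_camera(n)[:,:,::-1])
for i in range(1):
  s,R=jaw();print(s['t'],s['eef_pos'],s['ft_force'],np.degrees(np.arctan2(R[1,1],R[0,1])))
q=cv2.imread('pics/scene5.png')[170:290,310:450]
cv2.imwrite('pics/near5.png',cv2.resize(q,None,fx=5,fy=5,interpolation=cv2.INTER_CUBIC))
E
```

```text
t: 6.6
eef_pos: [628.5, 139.3, 6.9]
tcp_rot: [1.459, 1.57, 0.126]
ft_force: [-0.0, -0.1, -2.0]
opening: 0.463
6.65 [628.51800415 139.31866444   6.96807664] [-0.36073548 -0.8085319  -1.16187744] 13.589320590468558
```

View pics/near5.png

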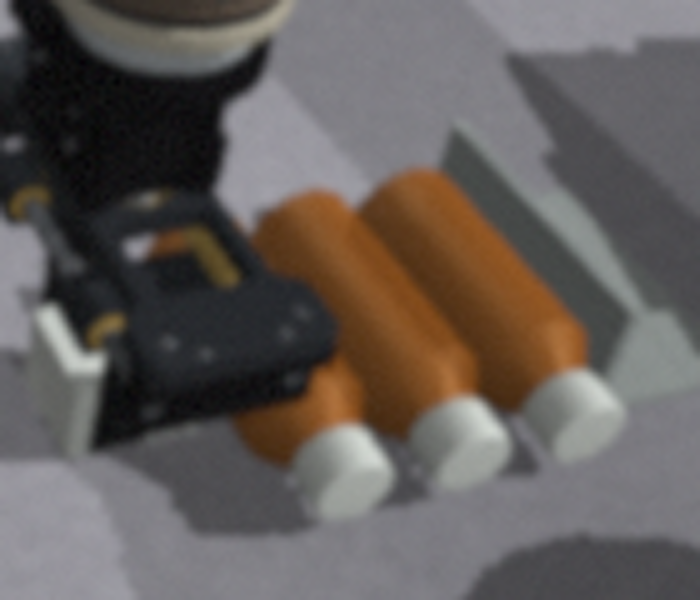

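```bash
python3 -m handwheel '[{"travel":[-0.9,3.9,-0.2],"roll":0},{"travel":[-1.6,6.8,-0.3],"roll":0},{"travel":[-2.1,8.7,-0.4],"roll":0},{"travel":[-2.4,9.7,-0.5],"roll":0},{"travel":[-2.4,9.7,-0.5],"roll":0},{"travel":[-2.4,9.7,-0.5],"roll":0}]'
python3 -m handwheel '[{"travel":[-0.2,1,0],"roll":0},{"travel":[-0.2,1,0],"roll":0},{"travel":[-0.2,1,0],"roll":0}]'
python3 -m handwheel '[{"travel":[-0.2,1,0],"roll":0},{"travel":[-0.2,1,0],"roll":0},{"travel":[-0.2,1,0],"roll":0}]'
python3 -m handwheel '[{"travel":[-0.2,1,0],"roll":0},{"travel":[-0.2,1,0],"roll":0},{"travel":[-0.2,1,0],"roll":0}]'
```

```text
t: 7.25
eef_pos: [625.9, 149.0, 6.3]
tcp_rot: [1.435, 1.571, 0.101]
ft_force: [-0.1, -0.6, -0.9]
opening: 0.462
t: 7.55
eef_pos: [625.7, 149.9, 6.3]
tcp_rot: [1.536, 1.571, 0.202]
ft_force: [0.7, 0.7, -2.0]
opening: 0.462
t: 7.85
eef_pos: [625.5, 151.0, 6.3]
tcp_rot: [1.489, 1.571, 0.156]
ft_force: [-0.2, -0.0, -1.1]
opening: 0.46
t: 8.15
eef_pos: [625.3, 152.0, 6.3]
tcp_rot: [1.927, 1.571, 0.594]
ft_force: [-0.3, -0.0, -1.3]
opening: 0.463
```

```bash
for i in 1; do python3 -m handwheel '[{"travel":[-0.2,1,0],"roll":0},{"travel":[-0.2,1,0],"roll":0},{"travel":[-0.2,1,0],"roll":0}]'
python3 -m handwheel '[{"travel":[-0.2,1,0],"roll":0},{"travel":[-0.2,1,0],"roll":0},{"travel":[-0.2,1,0],"roll":0}]'; done
python3 - <<'E'
from h import *
cv2.imwrite('pics/scene6.png',optics.read_camera('scene')[:,:,::-1])
q=cv2.imread('pics/scene6.png')[170:290,310:450]
cv2.imwrite('pics/near6.png',cv2.resize(q,None,fx=5,fy=5,interpolation=cv2.INTER_CUBIC))
B=(330,190,450,270)
a,b=[cv2.imread(f'pics/scene{i}.png').astype(int) for i in(5,6)]
d=np.abs(a-b).sum(2);print('cap/mid region diff',d[225:275,385:440].mean(), d[262:280,370:386].mean())
E
```

```text
t: 8.45
eef_pos: [625.2, 153.0, 6.3]
tcp_rot: [1.685, 1.571, 0.352]
ft_force: [-0.1, -0.7, -1.1]
opening: 0.462
t: 8.75
eef_pos: [625.0, 153.8, 6.3]
tcp_rot: [0.56, 1.571, -0.774]
ft_force: [-0.0, -4.0, -1.2]
opening: 0.459
cap/mid region diff 6.434181818181818 9.70138888888889
```

View pics/near6.png

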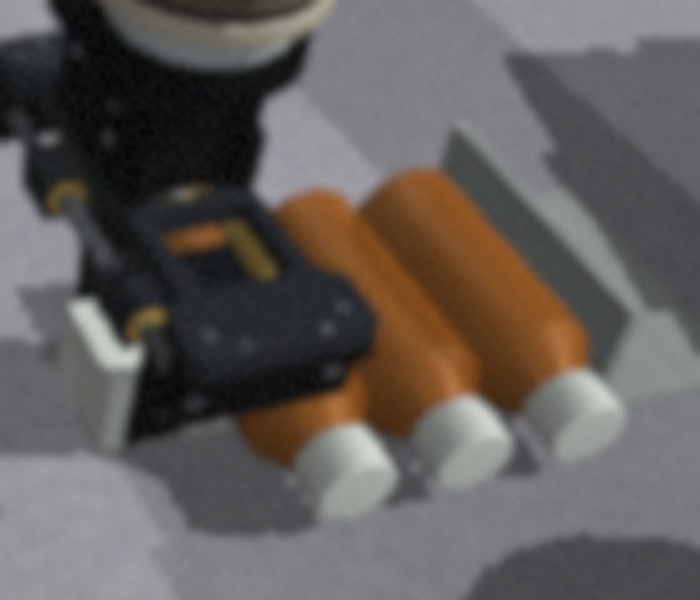

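The push reads 4 N along -y, so the slope is in solid contact. The chock is on the bench and the bottle caps haven't moved. I'll release partway, check, then retreat.

```bash
python3 -m handwheel '[{"travel":[0,0,0],"roll":0},{"travel":[0,0,0],"roll":0},{"travel":[0,0,0],"roll":0}]' 
python3 -m handwheel '[{"travel":[0,0,0],"roll":0},{"travel":[0,0,0],"roll":0},{"travel":[0,0,0],"roll":0},{"travel":[0,0,0],"roll":0},{"travel":[0,0,0],"roll":0}]' -0.4
python3 -m handwheel '[{"travel":[0,0,4],"roll":0},{"travel":[0,0,12],"roll":0},{"travel":[0,0,30],"roll":0},{"travel":[0,0,55],"roll":0},{"travel":[0,0,85],"roll":0},{"travel":[0,-20,110],"roll":0},{"travel":[0,-50,130],"roll":0},{"travel":[0,-90,140],"roll":0}]'
python3 -m handwheel '[{"travel":[-5,-40,0],"roll":0},{"travel":[-10,-85,0],"roll":0},{"travel":[-20,-130,0],"roll":0},{"travel":[-25,-170,0],"roll":0},{"travel":[-30,-215,0],"roll":0},{"travel":[-35,-260,0],"roll":0},{"travel":[-40,-300,0],"roll":0},{"travel":[-45,-340,0],"roll":0}]'
python3 - <<'E'
from h import *
for n in P: cv2.imwrite(f'pics/{n}7.png',optics.read_camera(n)[:,:,::-1])
t=cv2.imread('pics/top7.png')[100:220,90:220];q=cv2.imread('pics/scene7.png')[170:290,310:440]
cv2.imwrite('pics/near7.png',cv2.resize(np.hstack([t,q]),None,fx=3,fy=3,interpolation=cv2.INTER_CUBIC))
E
```

```text
t: 9.1
eef_pos: [625.0, 153.8, 6.3]
tcp_rot: [0.754, 1.571, -0.579]
ft_force: [1.0, -5.2, -0.6]
opening: 0.463
t: 9.6
eef_pos: [624.9, 154.1, 6.3]
tcp_rot: [2.169, 1.571, 0.835]
ft_force: [-0.3, 0.5, 0.5]
opening: 0.697
t: 10.4
eef_pos: [625.4, 64.0, 149.1]
tcp_rot: [1.375, 1.567, 0.043]
ft_force: [-0.8, 0.5, -0.2]
opening: 0.699
t: 11.2
eef_pos: [579.5, -277.8, 147.2]
tcp_rot: [0.932, 1.57, -0.403]
ft_force: [-0.4, -0.2, 0.0]
opening: 0.702
```

View pics/near7.png

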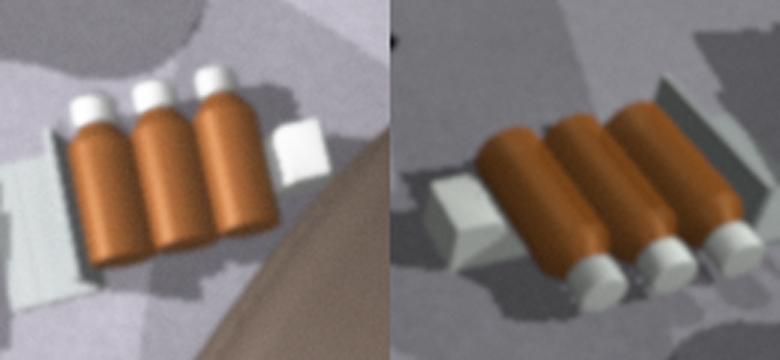

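```bash
python3 - <<'E'
from h import *
im={n:cv2.imread(f'pics/{n}7.png') for n in P}
# bottle fit
BX0=[6.153,2.094,6.037,2.561,5.92,3.038,.237,1.22,.8]
Bb={'top':(100,115,190,200),'scene':(330,190,440,280)}
C={n:cont(im[n],Bb[n],brown,35) for n in Bb}
o=[];W={'top':(140,110,210,200),'scene':(310,210,410,280)}
for n in P:
    r,hs=fitb(C,[n],0,BX0);p=r.x
    ax=np.array([np.cos(p[6]),np.sin(p[6])]);out=np.array([ax[1],-ax[0]])
    ob=p[:2]*100
    # predicted chock when in contact & centred
    c=ob+42*out
    # measured chock by back/top edges: predicted hull drawn
    yw=p[6]+np.pi/2
    print(n,ob.round(1),np.degrees(p[6]).round(2),'expected chock',c.round(1), 'TCP-derived chock', (np.array([625,153.8])+12*-out).round(1))
    o.append(draw(im[n],None,[hull(n,wedge(*c,yw)),hs(n,p)[0]],W[n],5,0))
h=max(q.shape[0] for q in o)
o=[np.pad(q,((0,h-q.shape[0]),(0,0),(0,0))) for q in o]
x=np.hstack(o);cv2.imwrite('pics/chk.png',cv2.resize(x,None,fx=.93,fy=.93));print(x.shape)
E
```

```text
scene [608.3 208.4] 13.73 expected chock [618.3 167.6] TCP-derived chock [622.2 165.5]
top [613.5 208.4] 13.45 expected chock [623.2 167.5] TCP-derived chock [622.2 165.5]
(450, 850, 3)
```

View pics/chk.png

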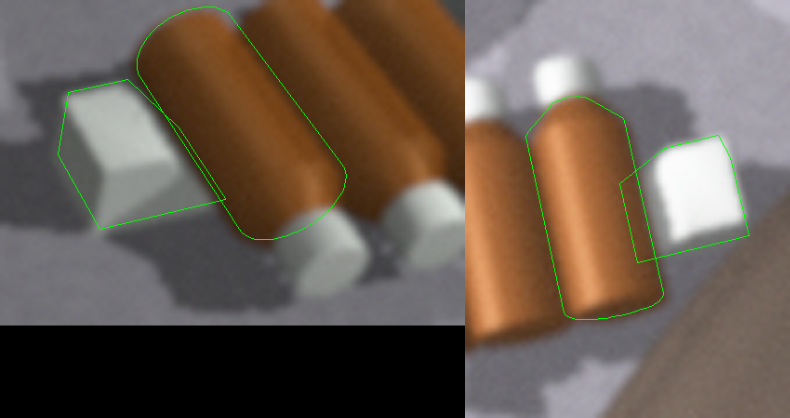

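```bash
python3 -m handwheel '[{"travel":[0,0,0],"roll":0},{"travel":[0,0,0],"roll":0},{"travel":[0,0,0],"roll":0}]'; python3 -c "
from cell import job;print(job.job_done())"
```

```text
t: 11.6
eef_pos: [580.2, -274.8, 146.6]
tcp_rot: [1.46, 1.571, 0.127]
ft_force: [0.4, -0.7, 0.3]
opening: 0.7
the job is handed in; nothing more can be done
None
```

I set the large white wedge on the bench against the open end of the bottle row and handed the job in at about 11.6 s. It was the mid-size of three similar wedges: fitted scale about 1.02, against 1.29 and 0.70 for the look-alikes.

**Placing:** I lowered the wedge to the height it was picked from and slid it in, slope first, until the wrist read about 4–5 N against the row. Then I opened the fingers, lifted straight up and backed the arm away.

**Last checks:**
- **Position:** The outline of a snug, square, centred wedge matches both pictures to about 1–2 mm. The position worked out from the tool agrees with the top camera to about 2 mm.
- **Camera disagreement:** The two cameras put the last bottle's x about 5 mm apart. Before the pick they disagreed by 3–4 mm on the wedge, so calibration explains most of it. How well the wedge is centred along the bottle is therefore only known to a few mm.
- **Bottles:** The last bottle shifted less than 1 mm in the scene camera's fit and about 2 mm in the top camera's. All three still lie in place.
- **Not checked:** In the top view the slope is in shadow, so the contact there was judged from the force and the scene camera. I did not test by force after letting go.

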